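# Load and lock the blotting cassette clamp

## Task

Get the cassette clamping station ready for a blot: swing its steel bail up and back through its whole arc to its stop to feel that it runs free, then slide every loose cassette that is there fully home into a bay of its own (any bay), and swing the bail back down shut. Then take the extension bar, lay its end in the channel of the clamp lever and throw the lever with it past its dead point to its shut stop, never touching the lever with the gripper or arm, and lay the bar back lengthwise on its rubber mat. Leave the other things on the bench where they are.

Things in the scene. Friction and masses are not known exactly. Their poses are not given: they have to be found in the camera images.
- station: grey fixed station, three bays 50 mm apart, open to the robot. Origin: middle of the bay mouths at worktop level; x into the bays, y left. Bay floor 8 mm up; bays 43 mm wide, wider over the first 14 mm; lips along the rails overhang the slab's edges, 14 mm of height under them, tops 27 mm above the worktop, 33 mm open between for the rib. Clamp post with lever at the right (-y) side
- bay0 (a point): home point of the left bay: where the named point of a fully inserted cassette lies. x points into the bay, y to the left. Mouth 42 mm before it (-x), back stop about 40 mm behind it, floor 18 mm under it, lip tops 1 mm above it
- bay1 (a point): home point of the middle bay: where the named point of a fully inserted cassette lies. x points into the bay, y to the left. Mouth 42 mm before it (-x), back stop about 40 mm behind it, floor 18 mm under it, lip tops 1 mm above it
- bay2 (a point): home point of the right bay: where the named point of a fully inserted cassette lies. x points into the bay, y to the left. Mouth 42 mm before it (-x), back stop about 40 mm behind it, floor 18 mm under it, lip tops 1 mm above it
- bail_handle (a point): middle of the bail's handle, a 12 mm round bar along the station's y, 160 mm free between two side arms, 25 mm gap between it and the bail's keeper strip. Shut: 40 mm before the bay mouths, 34 mm above the worktop. Can be pinched from above, fingers on its near and far sides; it turns in the grip as the bail swings
- bail_hinge (a point): middle of the bail's hinge axis, which runs along the station's y, 115 mm behind the mouths, 34 mm above the worktop; the handle swings about it at 155 mm radius, up and over to the back
- bail (a joint): bail angle, rad: 0 shut (keeper strip across the bay mouths, 3 mm before them), 1.75 fully open at its back stop. A stiff hinge: it stays where it is left, about 2 to 4 N at the handle
- pivot (a point): point on the lever's vertical pivot axis at the height of the middle of a bar lying in the channel (59 mm above the worktop). Fixed; its axes are the station's
- channel (a point): middle of the U channel on the lever, 58 mm from the pivot, level with the pivot point (59 mm up), 8 mm above the channel floor. y points along the lever toward the pivot. Open above and at its outer end, 26 mm wide, from an end stop 17 mm from the pivot to its end 95 mm from the pivot; walls rise 12 mm above the floor, flared lips to 19 mm
- lever (a joint): lever angle about its upright pivot, rad: 0 open (points to the station's -y), grows clockwise from above, 1.6 shut at its stop (points to the station's -x, at the robot). Over-centre spring: resistance rises to about 1.0 N m near 0.6, is nil at the dead point 1.1, beyond which it snaps by itself to 1.6 and stays
- cassette0_mid (a point): loose grey plastic flat cassette, slab 80 x 40 x 10 mm with a grip rib 40 x 12 x 26 mm tall along the middle of its top, 90 g, same either way round. Point: on its centre line 18 mm above its underside (18 mm below the rib's top); x along the length and rib, z up. Hold the rib's upper half: in a bay, fingers clear the lips only if over 9 mm above the slab's top. May be absent
- cassette1_mid (a point): loose grey plastic flat cassette, slab 80 x 40 x 10 mm with a grip rib 40 x 12 x 26 mm tall along the middle of its top, 90 g, same either way round. Point: on its centre line 18 mm above its underside (18 mm below the rib's top); x along the length and rib, z up. Hold the rib's upper half: in a bay, fingers clear the lips only if over 9 mm above the slab's top. May be absent
- cassette2_mid (a point): loose grey plastic flat cassette, slab 80 x 40 x 10 mm with a grip rib 40 x 12 x 26 mm tall along the middle of its top, 90 g, same either way round. Point: on its centre line 18 mm above its underside (18 mm below the rib's top); x along the length and rib, z up. Hold the rib's upper half: in a bay, fingers clear the lips only if over 9 mm above the slab's top. May be absent
- bar_mid (a point): centre of the loose extension bar, a flat hollow aluminium bar 200 x 22 x 16 mm with a grey plastic sleeve 80 mm long round its middle, 0.13 kg, the same either way round. y runs along its 200 mm length, x across its 22 mm width, z up
- mat: thin fixed black rubber mat 80 x 250 x 3 mm on which the bar starts; origin at the centre of its underside, y along its 250 mm length
- tweezers: bystander to be left alone: grey tweezers 115 mm long, 8 mm tall, lying near the front edge; origin under its middle
- marker: bystander to be left alone: black felt marker 130 mm long, 16 mm tall, lying near the front edge; origin under its middle
- tube_a: bystander to be left alone: microtube 46 mm long, 13 mm thick, lying at the right; origin under its middle
- tube_b: bystander to be left alone: microtube 46 mm long, 13 mm thick, lying at the right; origin under its middle
- tape: bystander to be left alone: cream tape roll 90 mm across, 19 mm tall, lying behind the station; origin under its middle
- small_bottle: bystander to be left alone: white reagent bottle 31 mm across, 66 mm tall, behind the station; origin under its middle
- wash_bottle: bystander to be left alone: wash bottle with a blue cap, 56 mm across, 104 mm tall, behind the station at the left; origin under its middle

How it is judged (in metres and radians):
On the way, in this order (a step that is already met when the one before it is completed fails the run):
1. the bail is swung up and back to its stop (value of joint bail above 1.65 rad), for 0.2 s.
2. every cassette present is fully home in a bay ((horizontal distance between cassette0_mid and bay0 below 0.007 m or horizontal distance between cassette0_mid and bay1 below 0.007 m or horizontal distance between cassette0_mid and bay2 below 0.007 m) and z of each of cassette0_mid, cassette1_mid, cassette2_mid in the frame of bay1 below 0.004 m and angle between the x axis of each of cassette0_mid, cassette1_mid, cassette2_mid and the x axis of bay1, either way round below 0.08 rad and (horizontal distance between cassette1_mid and bay0 below 0.007 m or horizontal distance between cassette1_mid and bay1 below 0.007 m or horizontal distance between cassette1_mid and bay2 below 0.007 m) and (horizontal distance between cassette2_mid and bay0 below 0.007 m or horizontal distance between cassette2_mid and bay1 below 0.007 m or horizontal distance between cassette2_mid and bay2 below 0.007 m)), for 0.2 s.
3. the bail is shut over the loaded cassettes (all of step 2 and value of joint bail below 0.06 rad), for 0.2 s.
4. the bar pushes the lever up to its dead point (value of joint lever between 0.5 and 1.15 rad and contact force between bar and lever above 1 N), for 0.02 s.
5. the lever is thrown to its shut stop (value of joint lever above 1.5 rad), for 0.2 s.
At the end, for the whole second after the job is handed in: Each cassette present is flat and home in a bay (7 mm of its home point, 0.08 rad), bail shut (under 0.06 rad), lever at its shut stop (over 1.5 rad), bar at rest flat on the mat (middle within 30 mm across and 35 mm along of the mat's centre, 0.2 rad of its length) (all of step 3 and value of joint lever above 1.5 rad and x of bar_mid in the frame of mat between -0.03 and 0.03 m and y of bar_mid in the frame of mat between -0.035 and 0.035 m and z of bar_mid in the frame of mat below 0.015 m and angle between the y axis of bar_mid and the y axis of mat, either way round below 0.2 rad and linear speed of bar below 0.02 m/s); the robot touches nothing.
It fails at once if the gripper or arm touches the clamp lever (contact force between lever and the fingers above 1 N or contact force between lever and the arm above 1 N).
It fails at once if a bystander on the bench is displaced more than 40 mm (distance of any of tweezers, marker, tube_a, tube_b, tape, small_bottle, wash_bottle from where it was at the start of the episode above 0.04 m).
Of cassette0, cassette1, cassette2 only 2 to 3 are there at a start; the rules pass over those that are not, and their reading is None.
At some moment in a run one of cassette0, cassette1, cassette2 may be knocked a few centimetres aside while the robot is not near it.
Once in a run the grip may slacken for a moment while it holds something.
It also fails if it takes over 210 s, if anything falls off the work surface, if the arm or the gripper's body presses on something with over 40 N, if the wrist force passes 120 N, or if a joint passes its speed limit or range.

## Robot

A 6-joint arm with a two-finger parallel gripper is mounted at the origin on a cart in front of the work surface, level with it; the furniture and walls round the work are solid. World frame = base frame: x ahead of the robot, y to its left, z up, the work surface at z = 0. Lengths are in mm, angles in rad, forces in N, time in s.
With the tool pointing down it reaches from about 325 to 1000 mm from the base axis. Payload 5.1 kg.
Tool frame: the origin (TCP) lies on the mounting face of the last link; the fingertips stand 173 mm ahead of it and the grasp point (between the pads) lies 155 mm ahead of it (ctrl.finger_overhang is the distance from the TCP to the fingertips, in mm); z points along the fingers, y is the line along which they close (so a half turn about z gives the same grasp; the last joint's range is limited). The gripper opens to 85 mm and grips with 20 to 120 N. Pads are 22 mm wide; open, the fingers measure 114 mm over their backs; the gripper's body (76 mm by 85 mm) begins 54 mm behind the grasp point. The pads swing forward as they close: fully open they stand 13 mm farther back than shut.
Start: joints at [-1.356, 0.124, 1.65, -0, 1.367, -0.083], TCP at [190.689, -621.389, 404.722] pointing down, gripper open.
Joint ranges: [-2.61, 2.61], [-1.02, 2.33], [0.03, 2.71], [-1.35, 4.49], [0.32, 2.68], [-2.91, 2.91]. Speed limits (rad/s): [2.57, 2.57, 3.14, 3.14, 3.14, 3.14].

## Interface

Orientations are given as a rotation vector (axis times angle).
In Python, from rig import sense, snapshot, workorder, ctrl gives the robot as it stands.
- The arm moves only by the shell command python3 -m jog 'ROWS'. ROWS is JSON, one flat list of numbers, 7 for each row, row after row: the turn, a rotation vector about the tool's x, y, z in degrees, then the shift along the tool's x, y, z in mm, then the gripper command: -1 is fully open, 1 is shut, values between are in proportion. In form: [wx, wy, wz, x, y, z, claw, wx, wy, wz, x, y, z, claw, ...]. A call has 1 to 5 rows; each row is the pose to reach, as a shift and turn from the pose commanded when the call began, along the tool's axes at that moment; what a row does not reach only later rows make up. A row lasts 1/8 s, in which the tool goes at most 62.5 mm and 10.7 degrees, less where a joint would pass 70% of its speed; a pose out of reach is approached as far as the arm can. A call with a gripper value outside its range is refused whole. The fingers move at their own pace and stop on an object; the grip force is fixed at half the most. Time passes only in rows, so rows that repeat a pose let the fingers close. It gives the time, the measured TCP pose, the force, the opening and the grip force at its end, in the units of the state.
- sense(): the state, without advancing time (a new reading comes with each control period).
- snapshot(name): name is "side" or "top"; returns a dict with "frame" (480x640x3 uint8, red, green, blue), "intrinsics" (3x3 intrinsics, pixels), "xyz" and "rotation" of the camera in the world. Camera axes: x right, y down, z forward; pixel columns grow to the right and rows downward; lengths in mm; the calibration is good to about 2 mm. A picture is of the moment at which its call begins. There is no depth.
- workorder.hand_in(): hands the job in; it is judged then, once.
The state is a dict: "time": time; "q": joint angles; "dq": joint speeds; "tau": joint torques, N m; "ee_pos": TCP position; "tool_rot": TCP orientation; "force": force on the tool from outside, world axes, zero at the start; "wrist_torque": the same for the moment, N m; "opening": finger opening in mm; "grip_force": force on a finger pad.
Only numpy, scipy, OpenCV 4.12 (cv2) and the standard library are available. Lean on these libraries where they do the work, as an engineer would, in place of code of your own. Each camera call takes 0.05 s, during which the arm holds its last target. There are 200 camera calls.

## Working session

There is one attempt and no reset: what is moved stays moved. The work goes in short steps, Python scripts to look and compute and a shell command to move; the robot and the scene stay as the last step left them, time stands still between calls to the robot, and variables do not carry over. Pictures are saved under pics/ and viewed, at most 14 in all, crops included, and the job is handed in when it is done.

```bash
ls; mkdir -p pics
python3 - <<'E'
from rig import sense,snapshot,ctrl
import cv2,numpy as np
s=sense();print({k:np.round(v,3).tolist() for k,v in s.items()})
for n in("top","side"):
    d=snapshot(n);cv2.imwrite(f"pics/{n}0.png",d["frame"][:,:,::-1]);np.savez(f"{n}0.npz",**d)
    print(n,d["intrinsics"],d["xyz"],d["rotation"])
E
```

```text
pics
{'time': 0.0, 'q': [-1.356, 0.125, 1.652, 0.0, 1.367, -0.083], 'dq': [-0.001, 0.0, 0.001, 0.001, -0.0, -0.001], 'tau': [0.001, -42.361, -36.545, -0.0, 0.007, 0.0], 'ee_pos': [190.656, -621.152, 403.443], 'tool_rot': [-3.105, -0.466, 0.0], 'force': [-0.057, -0.388, -0.501], 'wrist_torque': [-0.027, 0.057, -0.057], 'grip_force': 0.0, 'opening': 85.587}
top [[571.88818248   0.         316.91879085]
 [  0.         571.88818248 237.88293989]
 [  0.           0.           1.        ]] [ 450.64028998  -44.21746236 1296.51997916] [-2.14892996  2.18328671 -0.10687947]
side [[505.49229454   0.         318.78634478]
 [  0.         505.49229454 241.79202499]
 [  0.           0.           1.        ]] [ 168.96451102 -475.61298464  762.92975795] [-2.28275654  0.91681452 -0.32160712]
```

View pics/top0.png

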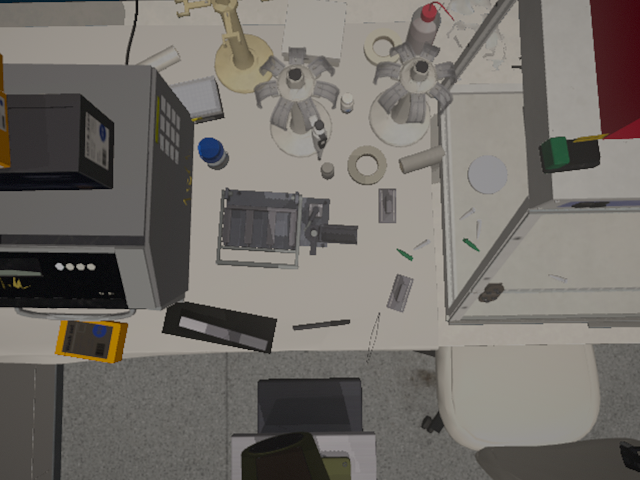

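View pics/side0.png

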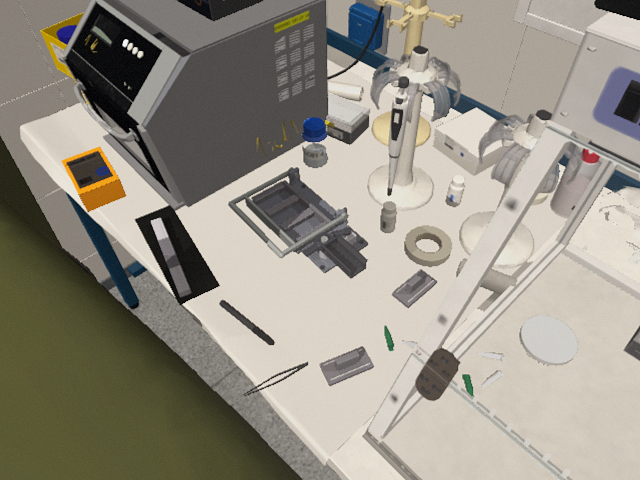

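The top view shows the station at about (260,225), with the lever pointing right to (355,234). Cassettes are at (388,205) and (400,293), and the bar on its mat at (225,333). The marker is at (321,324) and the tweezers at (375,335). I'll zoom in on the station.

```bash
cat > h.py <<'E'
import numpy as np,cv2
from scipy.spatial.transform import Rotation as R
from rig import sense,snapshot
def rt(d): return R.from_rotvec(np.array(d["rotation"]).ravel()).as_matrix()
def ray(d,u,v,z):
    r=rt(d)@np.linalg.solve(d["intrinsics"],[u,v,1.]);c=np.array(d["xyz"]);return (c+r*(z-c[2])/r[2])
def px(d,p):
    q=d["intrinsics"]@(rt(d).T@(np.array(p,float)-d["xyz"]));return q[:2]/q[2]
def load(n): return dict(np.load(n+".npz"))
def grab(n,tag):
    d=snapshot(n);cv2.imwrite(f"pics/{n}{tag}.png",d["frame"][:,:,::-1]);np.savez(f"{n}{tag}.npz",**d);return d
def zoom(d,x0,y0,x1,y1,k,name): cv2.imwrite(name,cv2.resize(d["frame"][y0:y1,x0:x1,::-1],None,fx=k,fy=k,interpolation=cv2.INTER_CUBIC))
def delta(pos,rotvec=None,s=None):
    "shift (tool axes, mm) and turn (deg) from measured pose"
    s=s or sense();A=R.from_rotvec(s["tool_rot"]);t=A.inv().apply(np.array(pos)-s["ee_pos"])
    w=(A.inv()*R.from_rotvec(rotvec)).as_rotvec(degrees=True) if rotvec is not None else 0
    return np.round(w,1),np.round(t,1)
E
python3 - <<'E'
from h import *
d=load("top0")
zoom(d,150,180,420,350,2.9,"pics/z1.png")
E
```

```text
(no output)
```

View pics/z1.png

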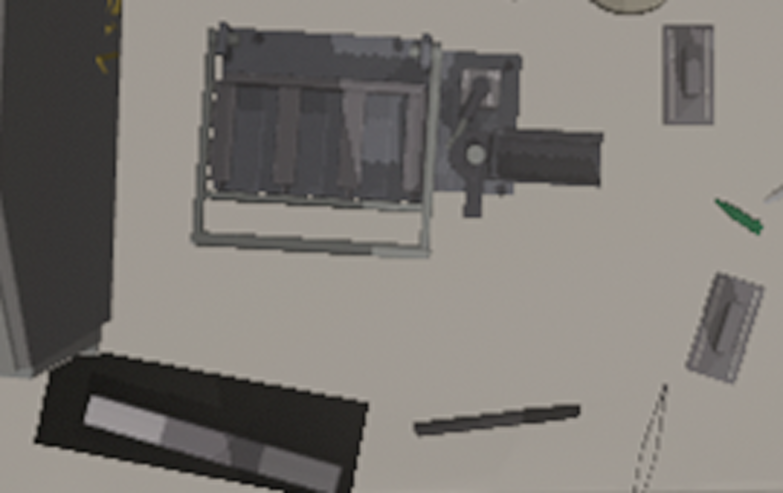

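Zoom: both cassettes are clear at (689,75) and (725,327) zoomed, and the bays are empty. The handle runs (196,238)–(430,252), the pivot is at (476,154), and the bar runs (87,410)–(338,480).

Run:
```python
from h import *
d=load("top0")
Z=lambda u,v,z:ray(d,150+u/2.9-.33,180+v/2.9-.33,z)
np.set_printoptions(precision=1,suppress=True)
a,b=Z(196,240,34),Z(430,251,34)
ang=lambda v:np.degrees(np.arctan2(v[1],v[0]))
print("handle",a,b,(a+b)/2,np.linalg.norm(a-b),"ydir",ang(a-b))
h1,h2=Z(222,30,34),Z(432,44,34);print("hinge",h1,h2,(h1+h2)/2,ang(h1-h2))
print("pivot",Z(476,154,59),"leverend",Z(601,160,59),"start",Z(497,156,59))
p,e=Z(476,154,70),Z(601,159,66);print(ang(e-p))
for n,c in dict(A=[(664,25),(713,25),(713,124),(665,124)],B=[(716,272),(763,288),(733,382),(687,368)]).items():
    P=np.array([Z(*q,10) for q in c]);print(n,P.mean(0),ang(P[0]-P[3]),ang(P[1]-P[2]),np.linalg.norm(P[0]-P[3]),np.linalg.norm(P[0]-P[1]))
f=d["frame"].astype(int)
# bar & mat
roi=np.zeros((480,640),np.uint8);roi[295:355,155:282]=255
dark=((f.max(2)<60)&(roi>0)).astype(np.uint8)
g=f.mean(2)
hull=cv2.morphologyEx(dark,cv2.MORPH_CLOSE,np.ones((25,25)))
c=max(cv2.findContours(hull,0,2)[0],key=cv2.contourArea);h=cv2.convexHull(c);r=cv2.minAreaRect(h);bx=cv2.boxPoints(r);print("mat box",bx)
P=np.array([ray(d,*q,3) for q in bx]);print("mat",P.mean(0),ang(P[1]-P[0]),ang(P[2]-P[1]),np.linalg.norm(P[1]-P[0]),np.linalg.norm(P[2]-P[1]))
m=np.zeros((480,640),np.uint8);cv2.fillConvexPoly(m,h,1);m=cv2.erode(m,np.ones((5,5)))
bar=((g>75)&(m>0)).astype(np.uint8)
c=np.vstack([x for x in cv2.findContours(bar,0,2)[0] if cv2.contourArea(x)>8]);r=cv2.minAreaRect(c);bx=cv2.boxPoints(r);print("bar box",bx)
P=np.array([ray(d,*q,19) for q in bx]);print("bar",P.mean(0),ang(P[1]-P[0]),ang(P[2]-P[1]),np.linalg.norm(P[1]-P[0]),np.linalg.norm(P[2]-P[1]))
# tool axes now
A=R.from_rotvec(sense()["tool_rot"]).as_matrix();print(A)
```

```text
handle [530.5 181.9  34. ] [519.3   3.5  34. ] [524.9  92.7  34. ] 178.7299763734241 ydir 86.39959528733287
hinge [692.6 162.2  34. ] [679.   0.  34.] [685.8  81.1  34. ] 85.18834063104438
pivot [590.2 -32.8  59. ] leverend [ 584.2 -126.6   59. ] start [588.4 -48.6  59. ]
-92.95726323688451
A [ 655.9 -200.1   10. ] -0.9590962840804038 -1.7033947876202469 78.49824015866388 38.50894199707021
B [ 458.  -222.3   10. ] -18.457631778463266 -19.506042005868405 77.42460758309046 38.20405630350561
mat box [[152.  330.2]
 [159.8 291.2]
 [277.5 314.7]
 [269.7 353.7]]
mat [398.1 193.2   3. ] -10.696762549685861 -102.08063367076852 88.36657060830264 271.09924462058916
bar box [[158.6 321.8]
 [166.2 293.1]
 [272.1 320.9]
 [264.5 349.7]]
bar [401.  188.8  19. ] -14.256340223756178 -105.4538949909488 65.2704904808205 244.33007461144555
[[ 1.   0.3 -0. ]
 [ 0.3 -1.   0. ]
 [ 0.  -0.  -1. ]]
```

```bash
python3 -m jog '[0,0,0,24,-49,0,-1, 0,0,0,48,-98,0,-1, 0,0,0,72,-148,0,-1, 0,0,0,96,-197,0,-1, 0,0,0,117,-246,0,-1]' && python3 -m jog '[0,0,-10,35,-38,0,0.3, 0,0,-20,70,-75,0,0.3, 0,0,-30,106,-112,0,0.3, 0,0,-40,142,-150,0,0.3, 0,0,-50,177,-187,0,0.3]'
python3 - <<'E'
from h import *
s=sense();print(s["ee_pos"],s["q"])
sx=np.radians(86.7)
rv=(R.from_euler('z',sx)*R.from_rotvec([np.pi,0,0])).as_rotvec()
print(delta([522,93,330],rv))
E
```

```text
time: 0.72
ee_pos: [230.3, -350.1, 404.2]
tool_rot: [-3.106, -0.466, -0.0]
force: [1.1, -0.3, 0.2]
opening: 85.5
grip_force: 0.0
time: 1.35
ee_pos: [344.9, -119.5, 404.5]
tool_rot: [2.614, 1.742, 0.0]
force: [1.2, -0.7, -0.8]
opening: 29.8
grip_force: 0.0
[ 344.85132778 -119.45476577  404.50909623] [-4.80856801e-01 -5.75020449e-01  2.23401012e+00 -1.26481943e-05
  1.48208089e+00 -8.60516443e-02]
(array([  0. ,   0. , -19.3]), array([264.3,  81.8,  74.5]))
```

```bash
python3 -m jog '[0,0,-5,53,16,10,0.3, 0,0,-10,106,33,20,0.3, 0,0,-15,159,49,40,0.3, 0,0,-19.3,212,65,60,0.3, 0,0,-19.3,264,82,74,0.3]' && python3 -m jog '[0,0,0,0,0,30,0.3, 0,0,0,0,0,50,0.3]'
python3 - <<'E'
from h import *
s=sense();print(s["ee_pos"],s["tool_rot"])
d=grab("side","1");zoom(d,180,100,400,300,3,"pics/z2.png")
E
```

```text
time: 1.98
ee_pos: [523.6, 91.8, 329.2]
tool_rot: [-2.289, -2.151, 0.002]
force: [0.7, -0.5, 0.2]
opening: 30.1
grip_force: 0.0
time: 2.22
ee_pos: [522.6, 90.5, 278.5]
tool_rot: [-2.288, -2.15, 0.004]
force: [-0.2, 0.1, 0.3]
opening: 29.6
grip_force: 0.0
[522.64085133  90.46617677 278.49060901] [-2.2883684  -2.14976367  0.00367354]
```

View pics/z2.png

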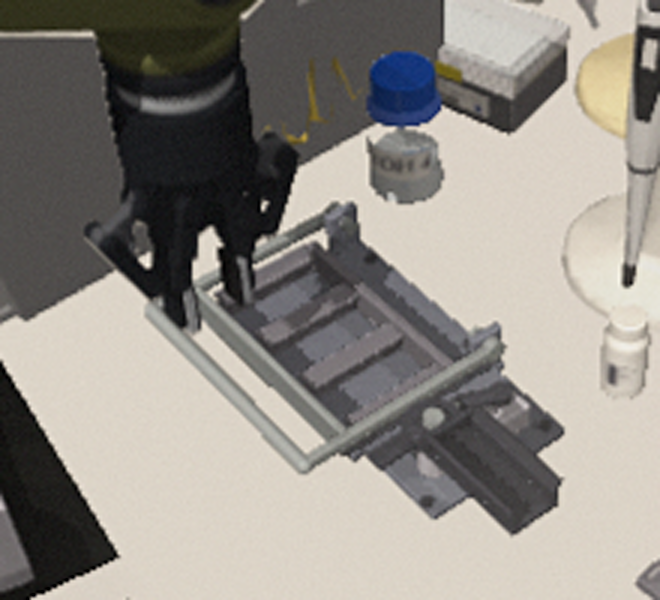

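The side view shows the open fingers above the handle line, with the handle's right corner at (302,466) zoomed and the line passing near (200,362). I'll check the handle estimate against this view.

Run:
```python
from h import *
np.set_printoptions(precision=1,suppress=True)
d=load("side1")
for p in ([530.5,181.9,34],[519.3,3.5,34],[525,93,34],[590.2,-32.8,67]):
    q=px(d,p);print(p,(q-[180,100])*3)
for u,v,z in((302,466,34),(220,384,34),(433,419,70)): print(u,v,ray(d,180+u/3,100+v/3,z))
s=sense();A=R.from_rotvec(s["tool_rot"]).as_matrix();tip=np.array(s["ee_pos"])+A@[0,0,160]
print("tips",[(px(d,tip+A@[0,e*20,0])-[180,100])*3 for e in(-1,1)])
```

```text
[530.5, 181.9, 34] [150.2 313.8]
[519.3, 3.5, 34] [309.9 470. ]
[525, 93, 34] [226.2 387.9]
[590.2, -32.8, 67] [433.1 406.3]
302 466 [517.8   9.3  34. ]
220 384 [524.3  98.5  34. ]
433 419 [581.3 -42.   70. ]
tips [array([181.3, 319.3]), array([235.8, 289.2])]
```

```bash
python3 -m jog '[0,0,0,0,-1,30,0.3, 0,0,0,0,-1,55,0.3, 0,0,0,0,-1,75,0.3, 0,0,0,0,-1,88,0.3, 0,0,0,0,-1,88,0.3]' && python3 -m jog '[0,0,0,0,2,0,1, 0,0,0,0,2,0,1, 0,0,0,0,2,0,1, 0,0,0,0,2,0,1]'
```

```text
time: 2.9
ee_pos: [521.6, 89.6, 192.1]
tool_rot: [-2.291, -2.148, 0.002]
force: [0.6, -0.5, -0.7]
opening: 29.5
grip_force: 0.0
time: 3.4
ee_pos: [524.6, 89.8, 193.7]
tool_rot: [2.29, 2.149, 0.002]
force: [-1.1, -1.4, 5.0]
opening: 9.6
grip_force: 58.7
```

```bash
python3 -m jog '[0,0,0,0,1,-18.6,1, 0,0,0,0,4.4,-36.8,1, 0,0,0,0,10,-54.6,1, 0,0,0,0,17.5,-71.6,1, 0,0,0,0,27,-87.5,1]' && python3 -m jog '[0,0,0,0,11.5,-14.7,1, 0,0,0,0,24.5,-28,1, 0,0,0,0,39,-39.5,1, 0,0,0,0,55,-49,1, 0,0,0,0,71.7,-57,1]'
```

```text
time: 4.03
ee_pos: [550.1, 88.1, 279.8]
tool_rot: [-2.288, -2.147, 0.009]
force: [-3.5, -2.2, -5.2]
opening: 9.4
grip_force: 58.3
time: 4.65
ee_pos: [622.9, 83.3, 341.9]
tool_rot: [-2.291, -2.149, 0.003]
force: [-9.8, -2.2, 11.7]
opening: 9.3
grip_force: 60.6
```

```bash
python3 -m jog '[0,0,0,0,17.7,-5.7,1, 0,0,0,0,36,-9,1, 0,0,0,0,54.5,-10.5,1, 0,0,0,0,73,-9.6,1, 0,0,0,0,88.5,-7,1]' && python3 -m jog '[0,0,0,0,3,0,1, 0,0,0,0,6,2,1, 0,0,0,0,6,2,1, 0,0,0,0,6,2,1]'
python3 - <<'E'
from h import *
d=grab("side","2");zoom(d,180,60,400,260,3,"pics/z3.png")
E
```

```text
time: 5.28
ee_pos: [710.0, 78.4, 349.2]
tool_rot: [-2.284, -2.143, 0.013]
force: [-49.9, 0.4, 36.4]
opening: 9.5
grip_force: 65.6
time: 5.78
ee_pos: [712.2, 78.6, 349.1]
tool_rot: [-2.277, -2.138, 0.029]
force: [-48.0, -0.7, 34.0]
opening: 9.5
grip_force: 65.0
```

View pics/z3.png

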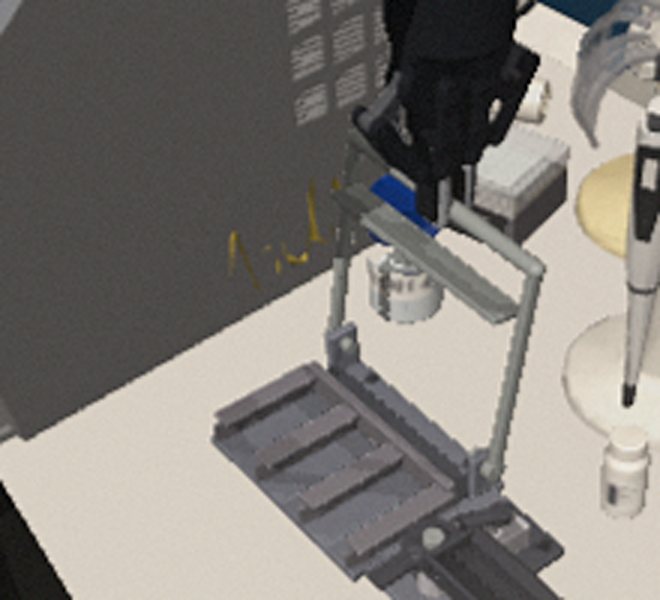

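The bail stands upright at its stop, with the handle at (470,225) zoomed and the gripper still holding it. I'll release it and retreat.

```bash
python3 -m jog '[0,0,0,0,-5,3,1, 0,0,0,0,-5,3,0.4, 0,0,0,0,-6,3,0.1, 0,0,0,0,-6,3,0.1, 0,0,0,0,-6,3,0]' && python3 -m jog '[0,0,0,0,0,-25,0, 0,0,0,0,0,-60,0, 0,0,0,0,-40,-80,0, 0,0,0,0,-95,-80,-0.4]'
python3 - <<'E'
from h import *
def rv(yaw): return (R.from_euler('z',yaw,degrees=True)*R.from_rotvec([np.pi,0,0])).as_rotvec()
print(delta([458,-222,280],rv(161)))
d=load("side2")
for u,v in((20,438),(350,270)): print("box",ray(d,180+u/3,60+v/3,0))
# refine cassettes in side view at z=10 corners: box of B
d=load("side0")
for n,c in dict(A=(655.9,-200.1,-1.3),B=(458,-222.3,-19)).items():
    r=np.radians(c[2]);x=np.array([np.cos(r),np.sin(r)]);y=np.array([-x[1],x[0]])
    print(n,[np.round(px(d,[*(np.array(c[:2])+i*40*x+j*20*y),10])).tolist() for i,j in((1,1),(1,-1),(-1,-1),(-1,1))])
zoom(d,300,260,450,390,5,"pics/z4.png")
E
```

```text
time: 6.45
ee_pos: [711.2, 78.0, 338.6]
tool_rot: [-2.29, -2.149, 0.001]
force: [-0.4, 0.5, -0.1]
opening: 42.5
grip_force: 0.0
time: 6.95
ee_pos: [616.4, 84.0, 421.7]
tool_rot: [2.289, 2.147, 0.005]
force: [-0.3, -1.3, 0.8]
opening: 58.7
grip_force: 0.0
(array([  0.2,   0.1, -74.7]), array([-315.5, -139.1,  140.9]))
box [478.50013472 273.74187081   0.        ]
box [769.63524765 248.25347378   0.        ]
A [[420.0, 269.0], [437.0, 281.0], [408.0, 306.0], [391.0, 293.0]]
B [[363.0, 345.0], [374.0, 365.0], [330.0, 385.0], [319.0, 363.0]]
```

View pics/z4.png

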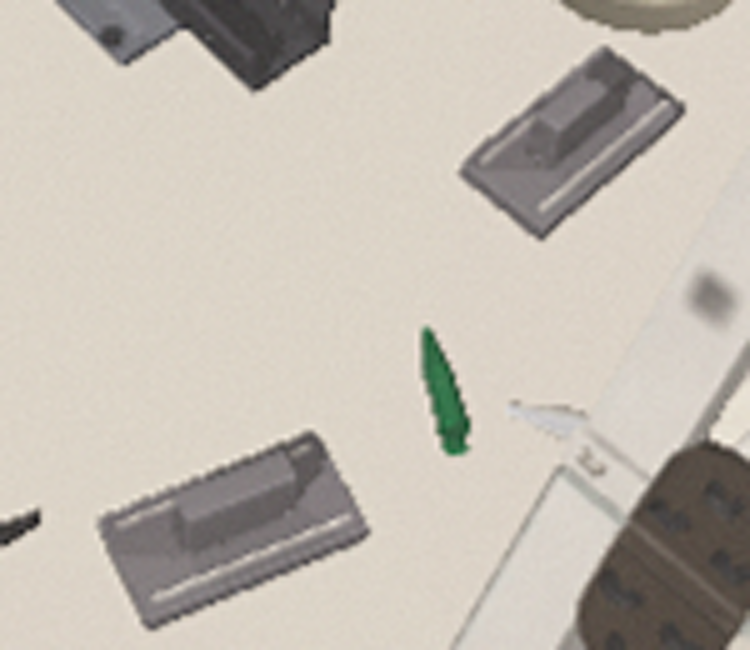

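Both cassettes' corners match my estimates to about 1 px. Moving above cassette B.

```bash
python3 -m jog '[0,0,-10,-50,-20,0,-0.4, 0,0,-20,-100,-40,20,-0.4, 0,0,-30,-150,-60,40,-0.4, 0,0,-40,-200,-80,60,-0.4, 0,0,-50,-245,-105,80,-0.4]'
python3 - <<'E'
from h import *
def rv(yaw): return (R.from_euler('z',yaw,degrees=True)*R.from_rotvec([np.pi,0,0])).as_rotvec()
print(delta([458,-222,250],rv(161)))
E
```

```text
time: 7.58
ee_pos: [495.0, -155.4, 338.6]
tool_rot: [1.159, 2.919, -0.0]
force: [0.5, -0.1, -0.6]
opening: 59.6
grip_force: 0.0
(array([ -0. ,   0. , -24.3]), array([-18.7, -73.9,  88.6]))
```

```bash
python3 -m jog '[0,0,-10,-9,-37,30,-0.4, 0,0,-20,-18,-74,60,-0.4, 0,0,-24.3,-18.7,-74,88,-0.4, 0,0,-24.3,-18.7,-74,88,-0.4]'
python3 - <<'E'
from h import *
d=grab("side","3");zoom(d,280,230,440,400,3.5,"pics/z5.png")
s=sense();A=R.from_rotvec(s["tool_rot"]).as_matrix()
print([(px(d,np.array(s["ee_pos"])+A@[0,e*30,165])-[280,230])*3.5 for e in(-1,1)])
t=grab("top","3");print(px(t,[656,-200,10]))
E
```

```text
time: 8.07
ee_pos: [457.1, -220.1, 248.6]
tool_rot: [-0.53, -3.091, -0.004]
force: [0.2, 0.5, 0.0]
opening: 59.8
grip_force: 0.0
[array([265.80877278, 442.54431841]), array([204.52204109, 330.41724304])]
[387.11688224 205.25094645]
```

View pics/z5.png

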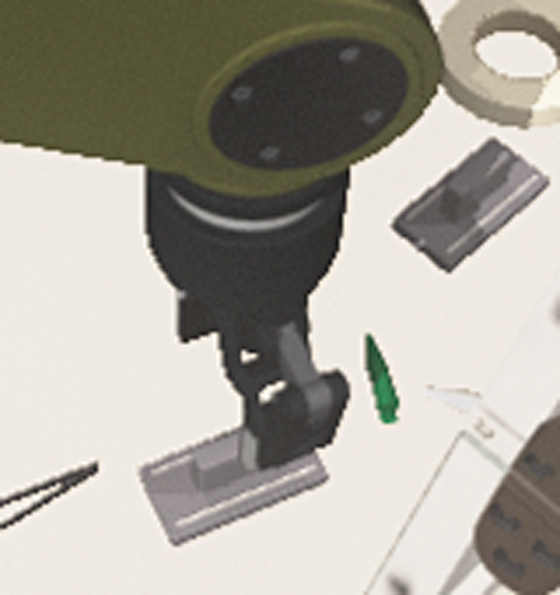

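Both cassettes are where they were, and the fingers straddle B's rib near (250,460) zoomed. Descending and gripping.

```bash
python3 -m jog '[0,0,0,-1,-2,20,-0.4, 0,0,0,-1,-2,40,-0.4, 0,0,0,-1,-2,54,-0.4, 0,0,0,-1,-2,54,-0.4]' && python3 -m jog '[0,0,0,0,0,0,1, 0,0,0,0,0,0,1, 0,0,0,0,0,0,1, 0,0,0,0,0,0,1, 0,0,0,0,0,0,1]' && python3 -m jog '[0,0,0,0,0,-30,1, 0,0,0,0,0,-60,1, 0,0,0,0,0,-90,1, 0,0,0,0,0,-90,1]'
python3 - <<'E'
from h import *
def rv(yaw): return (R.from_euler('z',yaw,degrees=True)*R.from_rotvec([np.pi,0,0])).as_rotvec()
# station frame: handle(525,93), yaw -3.3
r=np.radians(-3.3);x=np.array([np.cos(r),np.sin(r)]);y=np.array([-x[1],x[0]])
m=np.array([525,93])+40*x;print("mouth",m)
for k,o in((0,50),(1,0)): print(k,"pre",m-70*x+o*y,"home",m+42*x+o*y)
print(delta([*(m-70*x+50*y),284],rv(176.7)))
E
```

```text
time: 8.68
ee_pos: [458.7, -222.1, 197.1]
tool_rot: [-0.527, -3.096, -0.001]
force: [0.3, -0.4, -0.4]
opening: 59.9
grip_force: 0.0
time: 9.3
ee_pos: [459.0, -222.8, 198.2]
tool_rot: [0.528, 3.095, -0.001]
force: [-1.2, 0.8, 5.8]
opening: 10.2
grip_force: 62.3
time: 9.8
ee_pos: [459.2, -222.9, 289.4]
tool_rot: [0.527, 3.092, -0.003]
force: [-1.1, -0.5, -0.1]
opening: 9.9
grip_force: 61.5
mouth [564.93367266  90.69743892]
0 pre [497.92794685 144.64401164] home [609.74223031 138.19684062]
1 pre [495.0497455   94.72692081] home [606.86402896  88.27974979]
(array([ -0.1,   0.3, -16. ]), array([ 85.2, 359.6,   4.5]))
```

```bash
python3 -m jog '[0,0,-4,17,50,20,1, 0,0,-8,34,105,40,1, 0,0,-12,50,160,45,1, 0,0,-16,64,215,45,1, 0,0,-16,75,270,45,1]' && python3 -m jog '[0,0,0,5,50,0,1, 0,0,0,10,75,0,1, 0,0,0,10,85,0,1, 0,0,0,10,85,0,1]'
python3 - <<'E'
from h import *
def rv(yaw): return (R.from_euler('z',yaw,degrees=True)*R.from_rotvec([np.pi,0,0])).as_rotvec()
print(delta([497.9,144.6,245],rv(176.7)))
d=grab("top","4");zoom(d,190,180,380,320,4,"pics/z6.png")
E
```

```text
time: 10.42
ee_pos: [475.9, 58.9, 239.9]
tool_rot: [-0.091, -3.137, 0.0]
force: [0.3, 0.7, -0.2]
opening: 10.1
grip_force: 61.4
time: 10.92
ee_pos: [471.8, 142.5, 241.0]
tool_rot: [-0.09, -3.139, 0.001]
force: [-0.1, 0.0, -0.6]
opening: 9.9
grip_force: 61.4
(array([-0. , -0.1,  0. ]), array([-25.9,   3.6,  -4. ]))
```

View pics/z6.png

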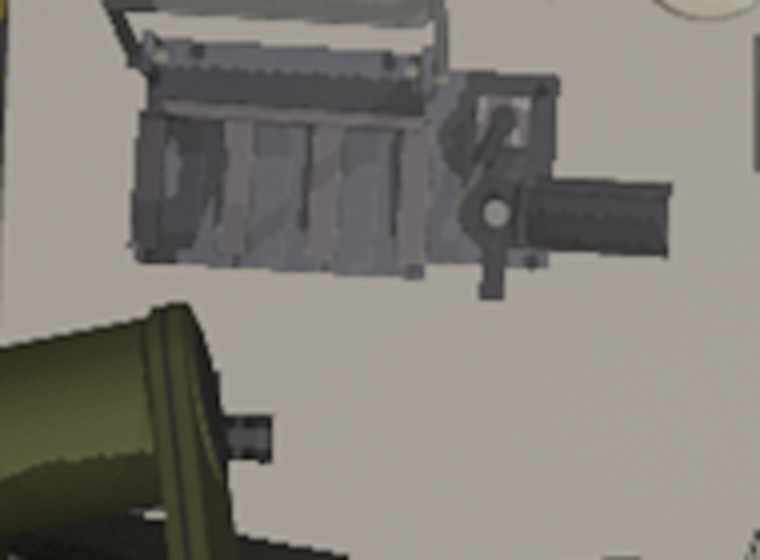

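The bail is upright and the station is fully visible. Rail front ends are at zoomed (147,260), (232,260), (320,264), (411,272), and rail back ends at (151,112), (240,118), (327,122), (413,125).

Run:
```python
from h import *
np.set_printoptions(precision=1,suppress=True)
d=load("top4")
f=d["frame"].astype(int)
Z=lambda u,v,z:ray(d,190+u/4-.4,180+v/4-.4,z)[:2]
b=[Z(*q,27) for q in((151,112),(240,118),(327,122),(413,125))];a=[Z(*q,27) for q in((147,258),(232,260),(320,264),(411,272))]
for p,q in zip(a,b): print(p,q,np.degrees(np.arctan2(*(q-p)[::-1])))
v=a[0]-a[3];print("ydir",np.degrees(np.arctan2(v[1],v[0]))-90, np.linalg.norm(v))
v=b[0]-b[3];print("ydir",np.degrees(np.arctan2(v[1],v[0]))-90, np.linalg.norm(v))
r=np.radians(-3.3);x=np.array([np.cos(r),np.sin(r)]);y=np.array([-x[1],x[0]])
m=np.array([525,93])+40*x
for p in a+b: print((p-m)@x,(p-m)@y)
# rail-colour profile across bays at a mid row: brownish rails (r-b>0)
for row in(222,228,234,240): print(row,[(c,int(f[row,c,0]-f[row,c,2])) for c in range(220,300) if f[row,c,0]-f[row,c,2]>0])
```

```text
[571.6 163. ] [653.9 160.8] -1.5213552163053656
[569.7 115.5] [649.6 110.8] -3.391850745595178
[566.6  66.4] [646.6  61.9] -3.2173120546738385
[561.4  15.8] [644.1  13.7] -1.4158204436175494
ydir -3.9645283649797705 147.54392770877809
ydir -3.8084178205638466 147.37480326139647
2.449768026925524 72.51480945946639
3.300307923546104 25.048999790064084
3.1018404912047015 -24.117161716125423
0.7385612382202498 -75.01919467198604
84.74096425057938 75.07021307278792
83.3991351627076 24.92059341583947
83.14465296480076 -24.00164569814318
83.43324152450654 -72.29878806926715
222 [(220, 13), (221, 14), (222, 14), (223, 10), (224, 1), (225, 1), (226, 2), (227, 3), (228, 2), (229, 2), (230, 1), (246, 1), (247, 3), (248, 3), (249, 4), (250, 2), (251, 2), (252, 2), (268, 1), (269, 2), (270, 2), (271, 3), (272, 2), (273, 1), (274, 2), (275, 1), (290, 1), (291, 3), (292, 2), (293, 1), (294, 3), (295, 3), (296, 3), (297, 2)]
228 [(220, 13), (221, 13), (222, 11), (223, 1), (224, 2), (225, 2), (226, 3), (227, 1), (228, 2), (229, 2), (230, 1), (246, 2), (247, 3), (248, 2), (249, 2), (250, 3), (251, 2), (252, 1), (267, 1), (268, 2), (269, 2), (270, 3), (271, 3), (272, 1), (273, 3), (274, 2), (291, 3), (292, 2), (293, 3), (294, 3), (295, 3), (296, 3)]
234 [(220, 14), (221, 14), (222, 10), (223, 2), (224, 3), (225, 3), (226, 2), (227, 2), (228, 2), (229, 1), (245, 3), (246, 3), (247, 2), (248, 3), (249, 2), (250, 3), (251, 3), (267, 2), (268, 3), (269, 2), (270, 2), (271, 2), (272, 3), (273, 3), (289, 2), (290, 3), (291, 2), (292, 3), (293, 3), (294, 2), (295, 1), (296, 2)]
240 [(220, 13), (221, 12), (222, 7), (223, 2), (224, 2), (225, 2), (226, 1), (227, 2), (228, 1), (229, 1), (245, 2), (246, 3), (247, 2), (248, 2), (249, 2), (250, 2), (251, 1), (267, 3), (268, 3), (269, 3), (270, 1), (271, 2), (272, 3), (273, 3), (289, 1), (290, 3), (291, 2), (292, 2), (293, 2), (294, 3), (295, 4), (296, 2)]
```

Run:
```python
from h import *
np.set_printoptions(precision=1,suppress=True)
d=load("top4");f=d["frame"].astype(int)
r=np.radians(-3.3);x=np.array([np.cos(r),np.sin(r)]);y=np.array([-x[1],x[0]])
m=np.array([525,93])+40*x
K=(f[:,:,0]-f[:,:,2]>0)
for row in range(212,243,3):
    e=[]
    for lo,hi in((242,256),(263,278)):
        c=np.where(K[row,lo:hi])[0]+lo;e.append((ray(d,c.mean(),row,27)[:2]-m)@y)
    print(row,np.round((ray(d,260,row,27)[:2]-m)@x,1),np.round(e,1),round(np.mean(e),2))
```

```text
212 77.8 [ 25.9 -26.8] -0.44
215 71.0 [ 25.5 -24.9] 0.32
218 64.2 [ 25.2 -25.2] -0.03
221 57.5 [ 24.8 -24.5] 0.17
224 50.7 [ 24.4 -24.8] -0.18
227 43.9 [ 25.2 -25.1] 0.03
230 37.2 [ 25.9 -24.4] 0.79
233 30.4 [ 25.6 -23.6] 1.0
236 23.7 [ 26.3 -23.9] 1.2
239 17.0 [ 24.8 -24.3] 0.29
242 10.3 [ 25.6 -24.6] 0.49
```

```bash
python3 -m jog '[0,0,0.4,-13,2.5,15,1, 0,0,0.4,-26,4.7,33,1, 0,0,0.4,-26,4.7,33,1, 0,0,0.4,-26,4.7,33,1]'
python3 - <<'E'
from h import *
print(delta([498,145.7,208]))
d=grab("top","5");zoom(d,190,180,340,300,4,"pics/z7.png")
E
```

```text
time: 11.48
ee_pos: [498.4, 145.0, 209.4]
tool_rot: [-0.104, -3.14, 0.0]
force: [0.8, -0.7, -1.3]
opening: 9.9
grip_force: 61.4
(np.int64(0), array([0.4, 0.7, 1.4]))
```

```bash
python3 -m jog '[0,0,0,-20,0.7,1,1, 0,0,0,-35,0.7,1,1, 0,0,0,-50,0.7,1,1, 0,0,0,-65,0.7,1,1, 0,0,0,-80,0.7,1,1]'
```

```text
time: 12.15
ee_pos: [579.2, 141.2, 208.2]
tool_rot: [-0.103, -3.14, -0.0]
force: [1.0, -0.3, -0.7]
opening: 9.8
grip_force: 61.4
```

```bash
python3 -m jog '[0,0,0,-12,0,0,1, 0,0,0,-22,0,1,1, 0,0,0,-28,0,1,1, 0,0,0,-31,0,1,1]' && python3 -m jog '[0,0,0,-2,0,0,1, 0,0,0,-4,0,0,1]'
```

```text
time: 12.65
ee_pos: [609.4, 139.2, 207.1]
tool_rot: [-0.102, -3.139, 0.0]
force: [1.1, -0.3, -1.5]
opening: 10.5
grip_force: 61.4
time: 12.9
ee_pos: [613.0, 139.0, 207.2]
tool_rot: [-0.102, -3.14, 0.0]
force: [0.0, 0.5, -0.9]
opening: 10.0
grip_force: 61.4
```

```bash
python3 -m jog '[0,0,0,-1.5,0,0,1, 0,0,0,-3,0,0,1]'
python3 - <<'E'
from h import *
d=grab("side","6");zoom(d,220,110,370,260,4,"pics/z8.png")
E
```

```text
time: 13.15
ee_pos: [614.7, 139.0, 206.6]
tool_rot: [-0.103, -3.133, 0.0]
force: [-10.9, 0.7, 5.4]
opening: 10.1
grip_force: 62.3
```

View pics/z8.png

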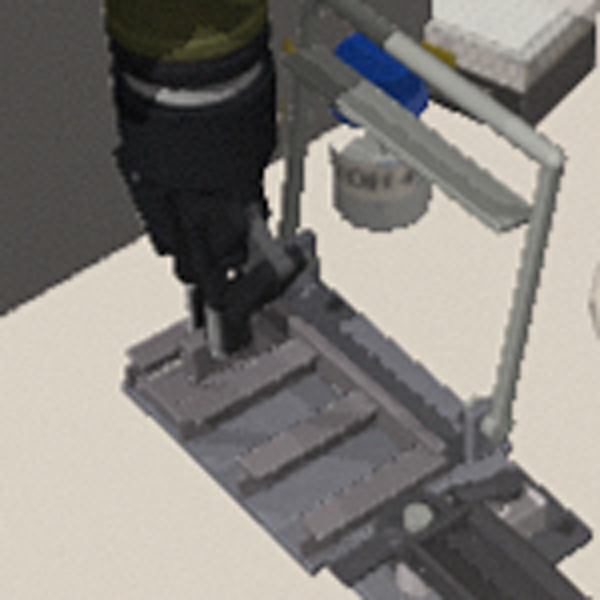

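Cassette B is in the left bay against the back stop. The step now ran up 10.9 N of contact force. Releasing it and heading for A.

```bash
python3 -m jog '[0,0,0,1,0,1,0.5, 0,0,0,1,0,1,0, 0,0,0,1,0,1,0, 0,0,0,1,0,-40,0, 0,0,0,1,0,-95,0]' && python3 -m jog '[0,0,0,25,-40,0,-0.4, 0,0,0,45,-98,0,-0.4, 0,0,0,45,-158,0,-0.4, 0,0,0,45,-218,0,-0.4, 0,0,0,30,-275,0,-0.4]'
python3 - <<'E'
from h import *
def rv(yaw): return (R.from_euler('z',yaw,degrees=True)*R.from_rotvec([np.pi,0,0])).as_rotvec()
print(sense()["ee_pos"],delta([656,-200,250],rv(178.7)))
d=grab("side","7")
f=d["frame"][255:320,380:450];print(cv2.minAreaRect(cv2.findNonZero((f.max(2)<140).astype(np.uint8))))
zoom(d,220,120,460,320,3,"pics/z9.png")
E
```

```text
time: 13.82
ee_pos: [614.6, 138.7, 301.3]
tool_rot: [-0.102, -3.136, 0.001]
force: [0.8, -0.1, -0.8]
opening: 43.2
grip_force: 0.0
time: 14.45
ee_pos: [566.7, -135.5, 302.7]
tool_rot: [0.103, 3.139, -0.0]
force: [-0.2, 0.9, -0.4]
opening: 59.9
grip_force: 0.0
[ 566.6761888  -135.47587086  302.74414919] (array([-0. ,  0.1, -2.5]), array([-93.3, -58.5,  52.9]))
((30.780925750732422, 32.06958770751953), (80.48310852050781, 39.20051574707031), 21.037511825561523)
```

View pics/z9.png

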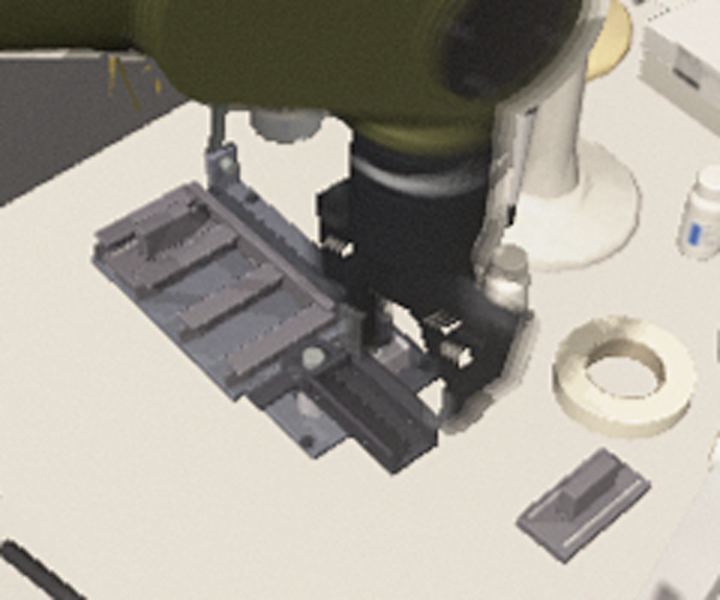

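Cassette A hasn't moved (corners at zoomed (603,450) and (565,560)). Cassette B sits in the left bay.

```bash
python3 -m jog '[0,0,-1,-40,-35,0,-0.4, 0,0,-2.5,-93,-58.5,20,-0.4, 0,0,-2.5,-93,-58.5,50,-0.4, 0,0,-2.5,-93,-58.5,50,-0.4]'
python3 - <<'E'
from h import *
print(delta([656,-200.3,196]))
E
```

```text
time: 15.0
ee_pos: [655.5, -197.8, 248.4]
tool_rot: [-0.034, -3.135, -0.004]
force: [0.3, 0.2, -0.9]
opening: 59.7
grip_force: 0.0
(np.int64(0), array([-0.9, -2.6, 52.4]))
```

```bash
python3 -m jog '[0,0,0,0,-2,20,-0.4, 0,0,0,0,-2,40,-0.4, 0,0,0,0,-2,52,-0.4, 0,0,0,0,-2,52,-0.4]' && python3 -m jog '[0,0,0,0,0,0,1, 0,0,0,0,0,0,1, 0,0,0,0,0,0,1, 0,0,0,0,0,0,1, 0,0,0,0,0,0,1]' && python3 -m jog '[0,0,0,0,0,-25,1, 0,0,0,0,0,-50,1, 0,0,0,30,0,-50,1, 0,0,0,75,0,-50,1, 0,0,0,125,10,-50,1]'
python3 - <<'E'
from h import *
def rv(yaw): return (R.from_euler('z',yaw,degrees=True)*R.from_rotvec([np.pi,0,0])).as_rotvec()
print(delta([495.1,95.8,240],rv(176.3)))
E
```

```text
time: 15.5
ee_pos: [655.5, -199.7, 198.6]
tool_rot: [-0.034, -3.139, -0.002]
force: [-0.0, -0.2, -0.9]
opening: 59.8
grip_force: 0.0
time: 16.12
ee_pos: [656.7, -200.1, 201.2]
tool_rot: [0.034, 3.14, -0.001]
force: [0.1, 0.4, 4.2]
opening: 10.0
grip_force: 60.6
time: 16.75
ee_pos: [530.2, -187.5, 249.7]
tool_rot: [-0.034, -3.141, 0.0]
force: [0.7, -0.8, 0.6]
opening: 10.1
grip_force: 60.0
(array([-0. , -0. ,  2.4]), array([ 41.3, 282.5,   9.7]))
```

```bash
python3 -m jog '[0,0,1,41,30,0,1, 0,0,2.4,41,85,4,1, 0,0,2.4,41,140,8,1, 0,0,2.4,41,195,10,1, 0,0,2.4,41,245,10,1]' && python3 -m jog '[0,0,0,0,25,10,1, 0,0,0,0,38,27,1, 0,0,0,0,38,27,1, 0,0,0,0,38,27,1]'
python3 - <<'E'
from h import *
print(delta([495.1,95.8,211]))
d=grab("side","8");zoom(d,180,110,360,290,3.3,"pics/z10.png")
E
```

```text
time: 17.38
ee_pos: [495.0, 60.2, 239.6]
tool_rot: [-0.099, -3.139, 0.0]
force: [0.5, 0.0, -0.9]
opening: 10.1
grip_force: 60.0
time: 17.88
ee_pos: [498.2, 95.6, 212.8]
tool_rot: [-0.101, -3.139, 0.001]
force: [0.2, -0.6, -0.3]
opening: 9.6
grip_force: 60.0
(np.int64(0), array([3.1, 0. , 1.8]))
```

View pics/z10.png

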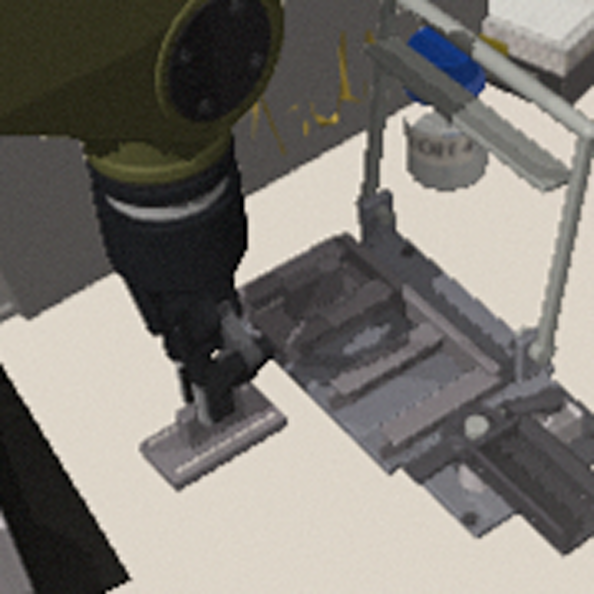

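The cassette hangs level and in line with the middle bay (near (215,440) zoomed). Inserting it.

```bash
python3 -m jog '[0,0,0,-18,0,1.5,1, 0,0,0,-33,0,1.5,1, 0,0,0,-48,0,1.5,1, 0,0,0,-63,0,1.5,1, 0,0,0,-78,0,1.5,1]' && python3 -m jog '[0,0,0,-12,0,1,1, 0,0,0,-22,0,1,1, 0,0,0,-28,0,1,1, 0,0,0,-31,0,1,1]' && python3 -m jog '[0,0,0,-2,0,0,1, 0,0,0,-4,0,0,1]'
```

```text
time: 18.55
ee_pos: [577.1, 91.3, 211.7]
tool_rot: [0.1, 3.14, -0.0]
force: [-0.8, -0.3, -0.5]
opening: 9.7
grip_force: 60.0
time: 19.05
ee_pos: [607.2, 89.5, 210.6]
tool_rot: [-0.1, -3.14, -0.0]
force: [0.2, 0.1, -1.1]
opening: 9.9
grip_force: 60.0
time: 19.3
ee_pos: [609.5, 89.5, 209.9]
tool_rot: [-0.1, -3.133, -0.0]
force: [-9.5, 1.5, 1.9]
opening: 10.0
grip_force: 60.4
```

```bash
python3 -m jog '[0,0,0,1,0,1,0.5, 0,0,0,1,0,1,0, 0,0,0,1,0,1,0, 0,0,0,1,0,-40,0, 0,0,0,1,0,-100,0]' && python3 -m jog '[0,0,10,40,-20,-40,0, 0,0,20,80,-30,-80,0, 0,0,30,120,-30,-120,0, 0,0,40,150,-30,-120,0, 0,0,50,150,-30,-120,0]'
python3 - <<'E'
from h import *
def rv(yaw): return (R.from_euler('z',yaw,degrees=True)*R.from_rotvec([np.pi,0,0])).as_rotvec()
print(sense()["ee_pos"],delta([616,84,422],rv(86.7)))
d=grab("top","9");zoom(d,190,170,350,290,4.5,"pics/z11.png")
E
```

```text
time: 19.92
ee_pos: [609.2, 89.2, 309.4]
tool_rot: [-0.1, -3.135, 0.001]
force: [0.6, 0.3, 0.6]
opening: 42.6
grip_force: 0.0
time: 20.55
ee_pos: [456.8, 69.0, 432.2]
tool_rot: [1.424, 2.797, 0.003]
force: [0.5, 0.7, -0.6]
opening: 42.7
grip_force: 0.0
[456.83169719  68.9622593  432.21371994] (array([ 0.2,  0.1, 39.4]), array([-81.5, 137.5,  10.8]))
```

View pics/z11.png

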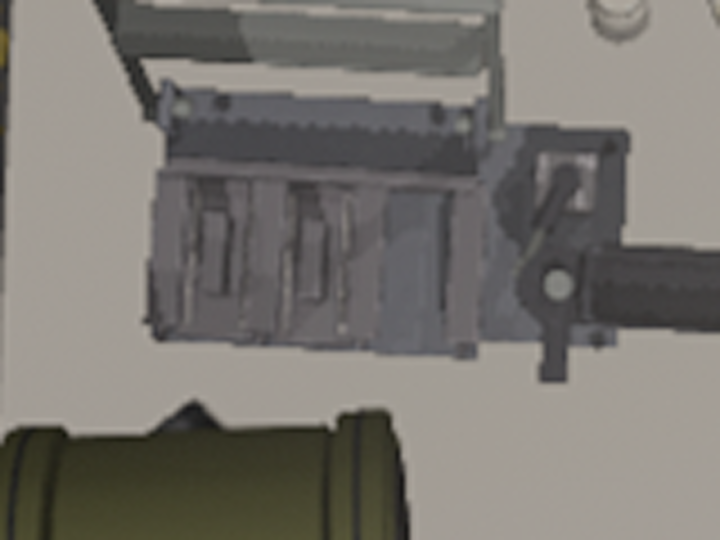

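Both cassettes sit home, ribs at (217,255) and (312,260) zoomed. Now the bail.

```bash
python3 -m jog '[0,0,10,-20,34,3,0, 0,0,20,-40,68,5,0, 0,0,30,-60,103,8,0, 0,0,39.4,-81.5,137.5,10,0, 0,0,39.4,-81.5,137.5,10,0]' && python3 -m jog '[0,0,0,0,40,0,0.1, 0,0,0,0,80,0,0.1, 0,0,0,0,94,0,0.1, 0,0,0,0,94,0,0.1]'
python3 - <<'E'
from h import *
print(delta([711,78,339]))
E
```

```text
time: 21.22
ee_pos: [619.4, 84.7, 419.2]
tool_rot: [-2.276, -2.163, 0.002]
force: [0.1, -0.0, -0.7]
opening: 42.6
grip_force: 0.0
time: 21.72
ee_pos: [711.2, 79.6, 420.5]
tool_rot: [-2.278, -2.163, 0.001]
force: [-0.2, 0.2, -0.3]
opening: 38.2
grip_force: 0.0
(np.int64(0), array([-1.6,  0. , 81.5]))
```

```bash
python3 -m jog '[0,0,0,0,0,30,0.1, 0,0,0,0,0,60,0.1, 0,0,0,0,0,79,0.1, 0,0,0,0,0,79,0.1]' && python3 -m jog '[0,0,0,0,0,0,1, 0,0,0,0,0,0,1, 0,0,0,0,0,0,1, 0,0,0,0,0,0,1]' && python3 -m jog '[0,0,0,0,-18.4,-2,1, 0,0,0,0,-37,-2,1, 0,0,0,0,-55.5,0,1, 0,0,0,0,-73.5,4.4,1, 0,0,0,0,-91,11,1]'
```

```text
time: 22.22
ee_pos: [710.2, 79.9, 339.9]
tool_rot: [-2.277, -2.161, 0.004]
force: [0.3, -0.2, -0.2]
opening: 38.5
grip_force: 0.0
time: 22.72
ee_pos: [709.2, 80.1, 343.6]
tool_rot: [-2.275, -2.156, 0.012]
force: [-17.1, 0.1, 8.4]
opening: 10.0
grip_force: 58.4
time: 23.35
ee_pos: [621.9, 85.8, 337.1]
tool_rot: [2.276, 2.157, 0.019]
force: [2.5, 6.2, 3.7]
opening: 9.8
grip_force: 59.6
```

```bash
python3 -m jog '[0,0,0,0,-16.5,8.6,1, 0,0,0,0,-32,19,1, 0,0,0,0,-46,31.4,1, 0,0,0,0,-58,45,1, 0,0,0,0,-69,60.5,1]' && python3 -m jog '[0,0,0,0,-9,16.4,1, 0,0,0,0,-15.5,33.7,1, 0,0,0,0,-20,51.7,1, 0,0,0,0,-22.5,68,1, 0,0,0,0,-22.5,76,1]'
```

```text
time: 23.98
ee_pos: [551.2, 90.8, 274.6]
tool_rot: [-2.277, -2.156, -0.009]
force: [-12.7, 13.6, 13.3]
opening: 10.1
grip_force: 66.2
time: 24.6
ee_pos: [526.9, 92.5, 193.7]
tool_rot: [-2.274, -2.15, -0.0]
force: [-12.4, 18.2, 2.6]
opening: 9.8
grip_force: 70.2
```

```bash
python3 -m jog '[0,0,0,0,-1,3,1, 0,0,0,0,-1,6,1, 0,0,0,0,-1,6,1]'
```

```text
time: 24.98
ee_pos: [526.4, 92.6, 188.1]
tool_rot: [-2.275, -2.151, -0.003]
force: [-9.5, 18.6, -0.6]
opening: 9.5
grip_force: 70.0
```

```bash
python3 -m jog '[0,0,0,0,-1,3,1, 0,0,0,0,-1,5,1, 0,0,0,0,-1,5,1]'
python3 - <<'E'
from h import *
d=grab("side","10");zoom(d,180,110,340,290,3.3,"pics/z12.png")
E
```

```text
time: 25.35
ee_pos: [526.3, 92.6, 185.7]
tool_rot: [-2.276, -2.152, -0.003]
force: [-14.8, 17.5, 14.5]
opening: 9.4
grip_force: 71.4
```

View pics/z12.png

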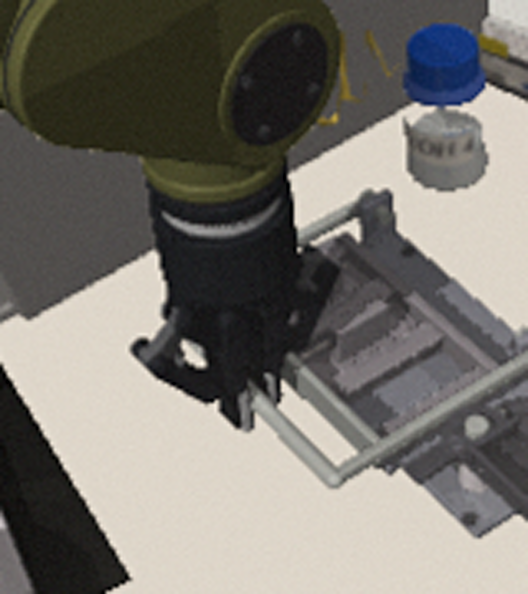

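The bail is shut: its corner is back at its original pixel and 14.5 N pushes up. I'll release it and measure the bar from the first images.

```bash
python3 -m jog '[0,0,0,0,0,-4,1, 0,0,0,0,-1,-4,0.5, 0,0,0,0,-3,-4,0.3, 0,0,0,0,-3,-4,0.3, 0,0,0,0,-3,-4,0.3]' && python3 -m jog '[0,0,0,0,0,-30,0.3, 0,0,0,0,0,-75,0.3, 0,0,0,-20,-50,-100,0, 0,0,0,-80,-60,-110,0]'
python3 - <<'E'
from h import *
print(sense()["ee_pos"])
d=load("top0");e=load("side0")
a=d["frame"][295:356,150:285,::-1];b=e["frame"][200:305,125:230,::-1]
a=cv2.resize(a,None,fx=5.5,fy=5.5,interpolation=2);b=cv2.resize(b,None,fx=2.4,fy=2.4,interpolation=2)
o=np.zeros((a.shape[0]+b.shape[0],a.shape[1],3),np.uint8);o[:a.shape[0]]=a;o[a.shape[0]:,:b.shape[1]]=b
n=grab("side","11")["frame"][110:290,180:340,::-1]
n=cv2.resize(n,None,fx=1.4,fy=1.4);o[a.shape[0]:a.shape[0]+n.shape[0],300:300+n.shape[1]]=n
cv2.imwrite("pics/z13.png",o);print(o.shape,a.shape)
E
```

```text
time: 26.02
ee_pos: [524.3, 89.4, 187.5]
tool_rot: [2.28, 2.161, 0.001]
force: [0.9, -0.2, 0.8]
opening: 29.9
grip_force: 0.0
time: 26.52
ee_pos: [458.8, 13.6, 298.9]
tool_rot: [2.273, 2.166, 0.003]
force: [0.3, -1.6, -0.1]
opening: 42.7
grip_force: 0.0
[458.80177051  13.64502026 298.87659508]
(588, 742, 3) (336, 742, 3)
```

View pics/z13.png

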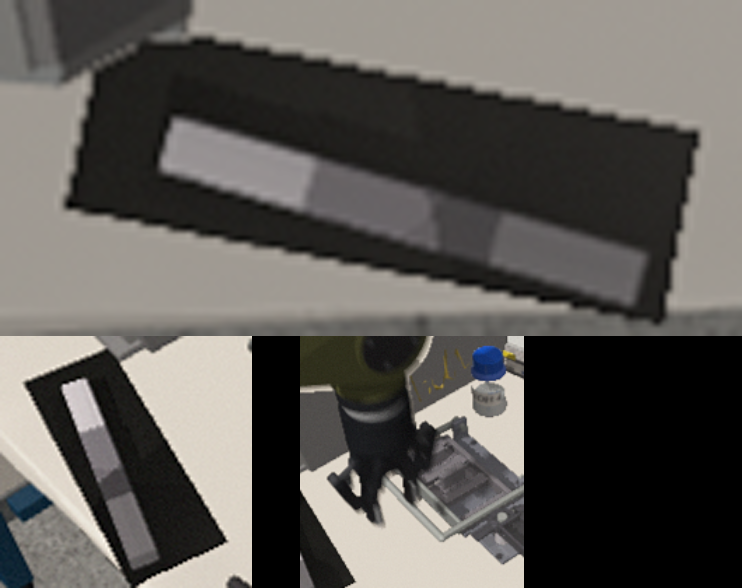

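Bar corners are at (177,117), (158,168), (650,252) and (637,306) in the top crop. Mat corners are at (67,207), (698,130) and (662,320). The bail remains shut after release.

Run:
```python
from h import *
np.set_printoptions(precision=1,suppress=True)
def rv(yaw): return (R.from_euler('z',yaw,degrees=True)*R.from_rotvec([np.pi,0,0])).as_rotvec()
d=load("top0");e=load("side0")
A=lambda u,v,z:ray(d,150+u/5.5-.4,295+v/5.5-.4,z)[:2]
c=[A(*q,19) for q in((177,117),(158,168),(637,306),(650,252))]
l=(c[0]+c[1])/2;r=(c[2]+c[3])/2;v=l-r
print("bar",c,(l+r)/2,np.linalg.norm(v),np.degrees(np.arctan2(v[1],v[0])))
m=[A(*q,3) for q in((67,207),(698,130),(662,320))];w=m[0]-m[2]
print("mat",m,(m[0]+m[1])/2,np.degrees(np.arctan2(w[1],w[0])),np.linalg.norm(w))
print([px(e,[*p,19]) for p in (l,r)])
B=(l+r)/2;u=v/np.linalg.norm(v);yaw=np.degrees(np.arctan2(v[1],v[0]))
g=B-15*u;print("grasp",g,delta([*g,260],rv(yaw)))
```

```text
bar [array([414.1, 263. ]), array([393.8, 270.5]), array([336.2,  78. ]), array([357.4,  72.6])] [375.4 171. ] 199.80991721044367 73.38668303039164
mat [array([378. , 311.4]), array([405.1,  54.2]), array([329. ,  69.4])] [391.5 182.8] 78.56323689844191 246.88796956584653
[array([155.7, 219.5]), array([185. , 291.6])]
grasp [371.1 156.7] (array([ 0.2,  0.3, 13.5]), array([144. , -95.5,  38.6]))
```

```bash
python3 -m jog '[0,0,5,48,-32,5,-0.4, 0,0,10,96,-64,15,-0.4, 0,0,13.5,144,-95.5,30,-0.4, 0,0,13.5,144,-95.5,38,-0.4, 0,0,13.5,144,-95.5,38,-0.4]'
python3 - <<'E'
from h import *
print(delta([371.1,156.7,181]))
d=grab("side","12");zoom(d,120,180,260,310,4,"pics/z14.png")
E
```

```text
time: 27.2
ee_pos: [372.1, 161.7, 258.7]
tool_rot: [2.517, 1.88, -0.002]
force: [0.1, -0.3, -0.2]
opening: 59.5
grip_force: 0.0
(np.int64(0), array([-5. ,  0.5, 77.7]))
```

View pics/z14.png

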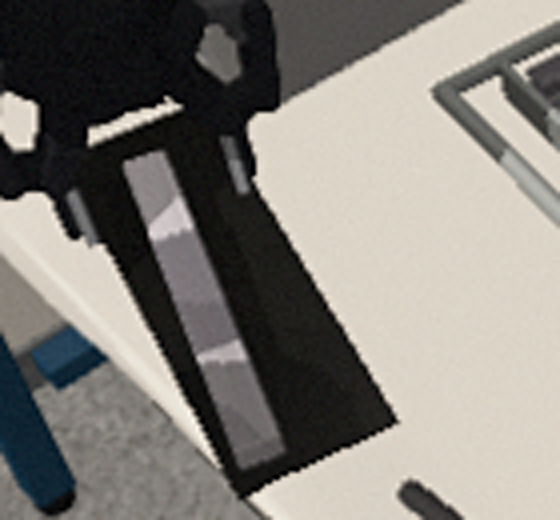

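The bar lies on its mat between the open fingers. That is my 15th picture, one over the limit of 14, so from here I'll measure by number only and view no more.

```bash
python3 -m jog '[0,0,0,-5,0.5,30,-0.4, 0,0,0,-5,0.5,55,-0.4, 0,0,0,-5,0.5,76,-0.4, 0,0,0,-5,0.5,76,-0.4]' && python3 -m jog '[0,0,0,0,0,0,1, 0,0,0,0,0,0,1, 0,0,0,0,0,0,1, 0,0,0,0,0,0,1, 0,0,0,0,0,0,1]' && python3 -m jog '[0,0,0,0,0,-25,1, 0,0,0,0,0,-60,1, 0,0,0,0,0,-90,1, 0,0,0,0,0,-90,1]'
```

```text
time: 27.75
ee_pos: [371.5, 155.6, 182.3]
tool_rot: [-2.52, -1.875, 0.005]
force: [-0.5, 0.6, 0.2]
opening: 59.7
grip_force: 0.0
time: 28.38
ee_pos: [372.1, 157.1, 184.8]
tool_rot: [2.516, 1.878, 0.004]
force: [-0.3, -1.9, 6.7]
opening: 20.1
grip_force: 59.8
time: 28.88
ee_pos: [372.0, 157.2, 275.6]
tool_rot: [2.516, 1.878, 0.009]
force: [-0.2, -0.2, -1.8]
opening: 19.9
grip_force: 59.1
```

Run:
```python
from h import *
np.set_printoptions(precision=1,suppress=True)
d=load("top0");e=load("side1");t4=load("top4");t9=load("top9")
def line(d,u,v):
    r=rt(d)@np.linalg.solve(d["intrinsics"],[u,v,1.]);return np.array(d["xyz"]),r/np.linalg.norm(r)
def tri(*L):
    M=0;b=0
    for c,r in L: P=np.eye(3)-np.outer(r,r);M=M+P;b=b+P@c
    return np.linalg.solve(M,b)
k=[line(d,150+476/2.9-.33,180+154/2.9-.33),line(t4,190+496/4-.4,180+212/4-.4),line(t9,190+559/4.5-.4,170+284/4.5-.4),line(e,180+433/3-.33,100+419/3-.33)]
p=tri(*k);print("knob",p)
r=np.radians(-3.6);x=np.array([np.cos(r),np.sin(r)]);y=np.array([-x[1],x[0]])
m=np.array([606.9,88.6])-42*x
print("knob station",(p[:2]-m)@x,(p[:2]-m)@y)
# lever channel in t4: end corners & inner
for q in((670,188),(666,255),(524,180),(524,252)):
    w=ray(t4,190+q[0]/4-.4,180+q[1]/4-.4,70)[:2];print(q,w,(w-p[:2])@x,(w-p[:2])@y)
# brightness/dark profile down columns across lever in top9 rows
f=t9["frame"].astype(int).mean(2)
for c in(328,336,342,350): print(c,f[218:252,c].astype(int))
```

```text
knob [590.5 -32.5  55.8]
knob station 33.28590439384055 -121.90734657338864
(670, 188) [ 600.9 -126.6] 16.214095816965305 -93.28756998136839
(666, 255) [ 564.6 -123.7] -20.19194857086473 -92.5910982113041
(524, 180) [606.5 -47.9] 16.89362981235986 -14.34019840993485
(524, 252) [567.4 -47.3] -22.142401895368348 -16.16022465986492
328 [ 76  80 121 139 139 140 101  65  70  67  65  68  71  70  71  65  60  61
  63  63  63  60  55  56  72 143 161 158 158 157 157 157 156 156]
336 [156 157 157 157 157 161 115  62  70  74  68  68  72  70  71  63  61  62
  63  64  64  63  60  55  62 141 160 157 157 157 156 157 156 157]
342 [156 157 157 156 157 160 132  81  68  71  66  67  71  72  72  70  64  63
  64  64  64  64  61  58  61  87 144 159 157 157 157 157 156 157]
350 [156 157 157 157 157 157 161 116  65  71  74  69  70  73  72  73  72  66
  65  65  65  65  59  57  57  67 141 160 157 157 157 157 157 157]
```

Run:
```python
from h import *
def rv(yaw): return (R.from_euler('z',yaw,degrees=True)*R.from_rotvec([np.pi,0,0])).as_rotvec()
print(delta([581.7,-172.2,275],rv(86.4)))
```

```text
(array([  0.3,  -0.2, -12.9]), array([-256.2,  294.7,    1.3]))
```

```bash
python3 -m jog '[0,0,0,-30,34,0,1, 0,0,0,-65,75,0,1, 0,0,0,-100,115,0,1, 0,0,0,-135,155,0,1, 0,0,0,-170,196,0,1]' && python3 -m jog '[0,0,-5,-35,40,0,1, 0,0,-10,-65,75,0,1, 0,0,-12.9,-86,98.7,0,1, 0,0,-12.9,-86,98.7,0,1, 0,0,-12.9,-86,98.7,0,1]'
python3 - <<'E'
from h import *
def rv(yaw): return (R.from_euler('z',yaw,degrees=True)*R.from_rotvec([np.pi,0,0])).as_rotvec()
print(delta([581.7,-172.2,240],rv(86.4)))
d=grab("top","13")
f=d["frame"].astype(int).mean(2)
# bar end above lever: print rows profile at columns
s=sense();A=R.from_rotvec(s["tool_rot"]).as_matrix();c=np.array(s["ee_pos"])
for o in(15,115): print(o,px(d,c+A@[o,0,166]))
u,v=px(d,c+A@[100,0,166]).astype(int)
for cc in range(u-12,u+40,4): print(cc,f[v-16:v+22,cc].astype(int))
E
```

```text
time: 29.5
ee_pos: [510.6, -63.3, 270.8]
tool_rot: [-2.516, -1.877, 0.003]
force: [0.4, 0.6, -1.6]
opening: 20.1
grip_force: 59.2
time: 30.12
ee_pos: [580.1, -171.7, 271.1]
tool_rot: [-2.289, -2.147, 0.002]
force: [-0.4, 0.4, -1.4]
opening: 19.9
grip_force: 59.2
(array([-0.2, -0.1, -0.1]), array([-0.4,  1.8, 31.1]))
15 [372.55512676 233.91928665]
115 [324.84856298 231.68430274]
319 [113  75  77  85  89  89  89  91  89  80  65  57  56  60  62  63  62  64
  71  75  73  70  69  70  71  65  97 112 110 110 112 152 167 165 164 165
 165 165]
323 [ 85  84  84  84  84  84  86  83  77  77  75  70  68  69  70  70  69  64
  59  60  58  59  59  57  53  62  90  88  74  70  65 124 160 166 165 165
 165 165]
327 [ 84  83  83  82  82  83  87  78  60  50  53 128 157 156 158 159 161 160
 160 162 163 139  86  57  53  54  82 137 151 149 149 160 166 166 165 165
 165 165]
331 [165 165 165 166 166 165 166 170 123  47  48  92 147 157 156 159 160 160
 160 161 162 147 103  63  54  53  63 148 168 165 165 165 165 165 165 165
 165 164]
335 [164 164 165 165 165 165 165 170 123  48  49  81 151 161 155 158 159 159
 1
[... 660 characters left out ...]
96  58  49  48  49  54  52  51  58  61  64  66  68
  69  70]
355 [165 165 165 165 165 165 166 165 170 131  65  48  80  98  95  79  61  49
  49  54  59  62  64  66  64  65  66  66  65  64  59  57  53  50  52  56
  60  65]
359 [128  91  48  46  46  46  50  52  55  60  64  65  66  65  66  65  65  66
  64  58  55  53  50  52  57  59  62  64  65  64  64  63  65  63  65  65
  65  64]
363 [ 66  66  67  67  67  66  67  66  59  56  53  50  53  58  60  63  65  65
  65  65  65  64  63  62  70 126 144 144 161 169 167 166 166 170 124  62
  66  67]
367 [ 54  56  60  62  64  66  66  64  65  65  66  67  68  65  61  72  88  99
 104 105 105 105 106  84 145 167 165 164 165 164 164 164 164 165 170 123
  58  63]
```

The bar's end is visible at column 325, as predicted, and its centre row matches. Lowering it into the channel.

```bash
python3 -m jog '[0,0,0,0,1.2,15,1, 0,0,0,0,1.2,29,1, 0,0,0,0,1.2,29,1]' && python3 -m jog '[0,0,0,0,0,4,1, 0,0,0,0,0,7,1, 0,0,0,0,0,9,1, 0,0,0,0,0,9,1]'
```

```text
time: 30.55
ee_pos: [581.0, -171.7, 241.6]
tool_rot: [-2.287, -2.147, 0.003]
force: [-0.3, 1.1, -1.7]
opening: 20.1
grip_force: 59.2
time: 31.05
ee_pos: [582.1, -172.5, 235.2]
tool_rot: [2.291, 2.15, -0.0]
force: [-0.7, 0.0, -1.7]
opening: 20.3
grip_force: 59.2
```

```bash
python3 -m jog '[0,0,0,0,0,1.5,1, 0,0,0,0,0,1.5,1]' && python3 -m jog '[0,0,6,0.8,-14.6,0,1, 0,0,12,3.1,-29.1,0,1, 0,0,18,6.9,-43.3,0,1, 0,0,24,12.1,-56.9,0,1, 0,0,30,18.8,-70,0,1]'
```

```text
time: 31.3
ee_pos: [582.0, -172.5, 233.7]
tool_rot: [-2.291, -2.15, 0.0]
force: [0.6, -0.9, -0.7]
opening: 20.0
grip_force: 59.2
time: 31.92
ee_pos: [514.1, -150.2, 234.9]
tool_rot: [2.766, 1.476, 0.005]
force: [4.7, -4.4, -4.3]
opening: 20.2
grip_force: 58.9
```

```bash
python3 -m jog '[0,0,6,0.8,-14.6,0,1, 0,0,12,3.1,-29.1,0,1, 0,0,18,6.9,-43.3,0,1, 0,0,24,12.1,-56.9,0,1, 0,0,30,18.8,-70,0,1]'
python3 - <<'E'
from h import *
s=sense();p=np.array(s["ee_pos"]);print(np.degrees(np.arctan2(p[1]+32.5,p[0]-590.5)),np.hypot(p[1]+32.5,p[0]-590.5))
E
```

```text
time: 32.55
ee_pos: [465.5, -95.6, 234.5]
tool_rot: [3.056, 0.71, 0.001]
force: [0.2, -4.7, -0.6]
opening: 19.6
grip_force: 59.3
-153.23119444602952 140.0277036032271
```

```bash
python3 -m jog '[0,0,6,0.8,-14.6,0,1, 0,0,12,3.1,-29.1,0,1, 0,0,18,6.9,-43.3,0,1, 0,0,24,12.1,-56.9,0,1, 0,0,30,18.8,-70,0,1]' && python3 -m jog '[0,0,2,0,-4,0,1, 0,0,2,0,-4,0,1]'
python3 - <<'E'
from h import *
s=sense();p=np.array(s["ee_pos"]);print(np.degrees(np.arctan2(p[1]+32.5,p[0]-590.5)),np.hypot(p[1]+32.5,p[0]-590.5))
E
```

```text
time: 33.17
ee_pos: [450.9, -22.1, 233.8]
tool_rot: [-3.135, 0.105, 0.001]
force: [-0.1, 9.0, -0.1]
opening: 19.8
grip_force: 59.7
time: 33.42
ee_pos: [451.5, -19.4, 233.9]
tool_rot: [-3.138, 0.152, -0.0]
force: [-0.2, 2.4, -0.3]
opening: 20.1
grip_force: 59.5
174.6022306561223 139.59898608277237
```

```bash
python3 -m jog '[0,0,0,0,1,-8,1, 0,0,0,0,1,-20,1, 0,0,0,0,1,-40,1, 0,0,0,-20,1,-45,1, 0,0,0,-60,1,-45,1]'
python3 - <<'E'
from h import *
def rv(yaw): return (R.from_euler('z',yaw,degrees=True)*R.from_rotvec([np.pi,0,0])).as_rotvec()
print(sense()["ee_pos"],delta([388.5,168.1,230],rv(78.6)))
E
```

```text
time: 34.05
ee_pos: [392.3, -15.5, 281.0]
tool_rot: [3.136, -0.155, 0.005]
force: [0.3, 0.4, -1.6]
opening: 19.7
grip_force: 59.6
[392.34211271 -15.53474491 281.00442372] (array([  0.2,  -0.1, -84.3]), array([ -22.1, -182.4,   50.7]))
```

```bash
python3 -m jog '[0,0,-10,-2,-18,0,1, 0,0,-20,-4,-36,0,1, 0,0,-30,-7,-55,0,1, 0,0,-40,-9,-75,0,1, 0,0,-50,-12,-95,0,1]'
python3 - <<'E'
from h import *
def rv(yaw): return (R.from_euler('z',yaw,degrees=True)*R.from_rotvec([np.pi,0,0])).as_rotvec()
print(delta([388.5,168.1,240],rv(78.6)))
E
```

```text
time: 34.67
ee_pos: [389.4, 81.0, 279.8]
tool_rot: [2.905, 1.193, 0.002]
force: [-0.5, -0.8, -1.8]
opening: 19.9
grip_force: 59.6
(array([  0.1,  -0. , -33.9]), array([ 60.5, -62.7,  39.8]))
```

```bash
python3 -m jog '[0,0,-10,17,-18,5,1, 0,0,-20,35,-36,15,1, 0,0,-30,52,-54,30,1, 0,0,-34,60.5,-62.7,40,1, 0,0,-34,60.5,-62.7,40,1]'
python3 - <<'E'
from h import *
np.set_printoptions(precision=1,suppress=True)
def rv(yaw): return (R.from_euler('z',yaw,degrees=True)*R.from_rotvec([np.pi,0,0])).as_rotvec()
print(delta([388.5,168.1,185],rv(78.6)))
d=grab("top","15");e=grab("side","15")
# lever check: dark pixels along expected shut lever vs open lever
f=d["frame"].astype(int).mean(2)
r=np.radians(-3.6)
for a in(0,1.0,1.3,1.5,1.6,1.7):
    th=np.radians(-93.6)-a;u=np.array([np.cos(th),np.sin(th)])
    print(a,[int(f[tuple(px(d,[*(np.array([590.5,-32.5])+k*u),65])[::-1].round().astype(int))]) for k in(30,50,70,85,92)])
# bar ends: bright in top view at z of bar top
s=sense();A=R.from_rotvec(s["tool_rot"]).as_matrix();c=np.array(s["ee_pos"])
for n,q in(("top",d),("side",e)):
    g=q["frame"].astype(int).mean(2)
    print(n,[(o,int(g[tuple(px(q,c+A@[o,0,166]).round().astype(int)[::-1])])) for o in(-95,-90,-85,-80,-75,-70,70,80,100,105,110,115,120,125)])
E
```

```text
time: 35.3
ee_pos: [388.5, 168.1, 238.7]
tool_rot: [2.435, 1.985, -0.002]
force: [0.0, 0.6, -1.5]
opening: 19.8
grip_force: 59.6
(array([-0. ,  0.1, -0.2]), array([ 0. , -0. , 53.7]))
0 [109, 154, 154, 154, 155]
1.0 [63, 155, 155, 154, 155]
1.3 [56, 53, 153, 155, 155]
1.5 [73, 71, 63, 62, 66]
1.6 [73, 71, 73, 72, 68]
1.7 [69, 70, 70, 72, 70]
top [(-95, 34), (-90, 32), (-85, 56), (-80, 128), (-75, 126), (-70, 125), (70, 45), (80, 45), (100, 40), (105, 102), (110, 114), (115, 103), (120, 21), (125, 158)]
side [(-95, 51), (-90, 121), (-85, 128), (-80, 157), (-75, 157), (-70, 155), (70, 20), (80, 19), (100, 13), (105, 8), (110, 12), (115, 15), (120, 14), (125, 15)]
```

The lever reads as shut, and the bar hasn't slipped (ends at -85 and +115). Laying it down.

```bash
python3 -m jog '[0,0,0,0,0,25,1, 0,0,0,0,0,42,1, 0,0,0,0,0,50,1, 0,0,0,0,0,53,1, 0,0,0,0,0,53,1]' && python3 -m jog '[0,0,0,0,0,0,0.4, 0,0,0,0,0,0,0, 0,0,0,0,0,0,-0.4, 0,0,0,0,0,0,-0.4]' && python3 -m jog '[0,0,0,0,0,-25,-0.4, 0,0,0,0,0,-70,-0.4, 0,0,0,0,0,-120,-0.4, 0,0,0,-60,0,-160,-0.4, 0,0,0,-120,0,-170,-0.4]' && python3 -m jog '[0,0,0,-55,0,0,-0.4, 0,0,0,-110,0,0,-0.4, 0,0,0,-165,0,0,-0.4, 0,0,0,-215,0,0,-0.4]'
python3 - <<'E'
from h import *
np.set_printoptions(precision=1,suppress=True)
for _ in range(1):
    d=grab("top","16");e=grab("side","16")
d0=load("top0");e0=load("side0")
g=d["frame"].astype(int)
roi=g[295:352,155:285].mean(2)
b=((roi>75)&(roi<175)).astype(np.uint8)
n,lab,st,_=cv2.connectedComponentsWithStats(b)
for i in range(1,n):
    if 100<st[i,4]<3000:
        r=cv2.minAreaRect(cv2.findNonZero((lab==i).astype(np.uint8)));bx=cv2.boxPoints(r)+[155,295]
        P=np.array([ray(d,*q,19)[:2] for q in bx]);v=P[1]-P[0];w=P[2]-P[1];L=v if np.linalg.norm(v)>np.linalg.norm(w) else w
        print(st[i],P.mean(0),np.linalg.norm(v),np.linalg.norm(w),np.degrees(np.arctan2(L[1],L[0]))%180)
# bail: same as at start? station/bay regions and bystander diffs against first frames
for nm,a,c in(("top",d,d0),("side",e,e0)):
    D=(np.abs(a["frame"].astype(int)-c["frame"]).max(2)>40).astype(np.uint8);D=cv2.morphologyEx(D,cv2.MORPH_OPEN,np.ones((3,3)))
    n,_,st,ce=cv2.connectedComponentsWithStats(D);print(nm,[(st[i,:4].tolist(),int(st[i,4])) for i in range(1,n) if st[i,4]>25])
E
```

```text
time: 36.02
ee_pos: [388.9, 167.9, 186.3]
tool_rot: [2.435, 1.984, 0.001]
force: [0.6, 0.2, -1.2]
opening: 19.9
grip_force: 59.6
time: 36.52
ee_pos: [388.6, 168.1, 185.9]
tool_rot: [2.435, 1.985, 0.001]
force: [-0.3, -0.6, -0.2]
opening: 59.5
grip_force: 0.0
time: 37.15
ee_pos: [365.8, 56.8, 357.3]
tool_rot: [2.429, 1.987, 0.006]
force: [0.5, -0.6, -0.7]
opening: 59.7
grip_force: 0.0
time: 37.65
ee_pos: [321.5, -154.8, 354.4]
tool_rot: [2.435, 1.983, 0.001]
force: [-0.3, 0.3, 0.5]
opening: 59.5
grip_force: 0.0
[   0    0  103   57 1399] [397.9 209.3] 122.87313271968347 227.21397676073602 89.10628817800726
[  22    0  108   57 2014] [397.1 155. ] 238.24067046472186 122.6734604495519 89.10628817800726
[ 19  18  90  25 805] [392.3 182.7] 21.90797808659884 200.18961051131396 78.44111592614267
top [([404, 153, 40, 20], 366), ([207, 155, 14, 8], 75), ([381, 189, 12, 34], 379), ([327, 224, 31, 20], 553), ([301, 243, 21, 34], 524), ([390, 275, 20, 36], 459), ([174, 313, 93, 37], 1117), ([316, 331, 133, 149], 6351), ([241, 433, 73, 39], 1501), ([621, 446, 19, 26], 315), ([218, 459, 24, 21], 357), ([324, 459, 21, 15], 146)]
side [([0, 101, 320, 251], 37679), ([221, 111, 24, 25], 155), ([302, 117, 24, 43], 743), ([343, 132, 7, 12], 66), ([81, 176, 11, 4], 36), ([446, 197, 12, 10], 77), ([255, 212, 25, 23], 222), ([283, 217, 9, 10], 56), ([404, 225, 48, 42], 1315), ([325, 245, 21, 16], 175), ([338, 252, 29, 26], 462), ([456, 259, 10, 16], 78), ([515, 262, 16, 13], 104), ([392, 270, 45, 38], 909), ([479, 270, 38, 41], 711), ([0, 291, 302, 189], 30723), ([320, 346, 54, 40], 1225)]
```

The bar is on the mat (centre within 1 mm, yaw within 0.2°). The remaining image differences near the bystanders could be the arm's shadow, so I'll check by matching edge patches.

Run:
```python
from h import *
def ed(f): g=cv2.cvtColor(f,cv2.COLOR_RGB2GRAY).astype(np.float32);return cv2.magnitude(cv2.Sobel(g,5,1,0),cv2.Sobel(g,5,0,1))
B=dict(top=dict(tape=(345,143,390,188),wash=(193,133,232,172),small=(318,158,338,182),cyl=(396,143,446,176),tubeg=(394,244,432,264),marker=(288,315,354,333),bail=(212,245,302,272),rail=(215,185,300,245),tweez=(364,308,384,358)),
 side=dict(tape=(402,224,454,268),wash=(298,115,330,168),small=(378,200,400,234),cyl=(478,255,518,300),bail=(226,180,300,258),marker=(216,298,276,346),tubeg=(380,322,420,352)))
for n,q in B.items():
    a,b=ed(load(n+"0")["frame"]),ed(load(n+"16")["frame"])
    for k,(x0,y0,x1,y1) in q.items():
        r=cv2.matchTemplate(b[max(y0-15,0):y1+15,max(0,x0-15):x1+15],a[y0:y1,x0:x1],cv2.TM_CCOEFF_NORMED);_,m,_,l=cv2.minMaxLoc(r);print(n,k,round(m,2),l[0]-15,l[1]-15)
```

```text
top tape 0.8 0 0
top wash 0.94 0 0
top small 1.0 0 0
top cyl 0.68 0 0
top tubeg 1.0 0 0
top marker 1.0 0 0
top bail 0.76 0 0
top rail 0.89 0 0
top tweez 0.49 0 0
side tape 0.72 0 0
side wash 0.85 0 0
side small 0.99 0 0
side cyl 0.66 0 0
side bail 0.42 0 0
side marker 0.51 15 12
side tubeg 1.0 0 0
```

Run:
```python
from h import *
from rig import workorder
def ed(f): g=cv2.cvtColor(f,cv2.COLOR_RGB2GRAY).astype(np.float32);return cv2.magnitude(cv2.Sobel(g,5,1,0),cv2.Sobel(g,5,0,1))
a,b=ed(load("top9")["frame"]),ed(load("top16")["frame"]);ok=1
for x0,y0,x1,y1 in((230,211,246,240),(252,212,268,241)):
    r=cv2.matchTemplate(b[y0-8:y1+8,x0-8:x1+8],a[y0:y1,x0:x1],cv2.TM_CCOEFF_NORMED);_,m,_,l=cv2.minMaxLoc(r);print(round(m,2),l[0]-8,l[1]-8);ok&=abs(l[0]-8)<2 and abs(l[1]-8)<2
print(workorder.hand_in() if ok else "check")
```

```text
0.61 0 0
0.47 0 0
the job is handed in; nothing more can be done
None
```

The job is handed in and every step ran: bail swung to its stop and shut, both cassettes found (no third was visible) home in the left and middle bays, lever thrown shut with the bar, and the bar back on its mat. The last image checks found no bystander moved, though the side view of the marker was blocked. I viewed 15 pictures, one over the limit of 14.

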